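Open the child-safe tablet tub

ROBOT

A 6-joint arm with a two-finger parallel gripper is mounted at the origin on the work surface; the furniture and walls round the work are solid. World frame = base frame: x ahead of the robot, y to its left, z up, the work surface at z = 0. Lengths are in m, angles in rad, forces in N, time in s.
With the tool pointing down it reaches from about 0.4 to 0.825 m from the base axis. Payload 7 kg.
Tool frame: the origin (TCP) lies on the centre line of the jaws, within the pads' length; the fingertips stand 25 mm ahead of it and the grasp point (between the pads) lies 6 mm ahead of it; x points along the fingers, z is the direction in which the jaws open and shut, and the axes are right-handed (so a half turn about x gives the same grasp; the last joint's range is limited). The gripper opens to 85 mm and grips with 20 to 120 N. Pads are 22 mm wide; open, the fingers measure 114 mm over their backs; the gripper's body (76 mm by 85 mm) begins 54 mm behind the grasp point. The pads swing forward as they close: fully open they stand 13 mm farther back than shut.
Start: joints at [-0.866, 0.359, 0.012, 0, -1.224, -0.288], TCP at [0.273, -0.617, 0.256] pointing down, gripper open.
Joint ranges: [-3.07, 3.07], [-1.43, 2.12], [-1.02, 1.25], [-3.03, 1.67], [-3.05, -0], [-3.03, 3.03]. Speed limits (rad/s): [2.39, 2.39, 3.01, 3.14, 3.14, 3.14].

INTERFACE

Orientations are given as a unit quaternion [x, y, z, w].
In Python, from cell import arm gives the robot as it stands.
- The arm moves only by the tool apply_moves, never from a script. Its arguments are lists of equal length, an entry for each row: "jaw": the finger opening in mm, from 0 to 85.4; "offset": the shift along the world's x, y, z in mm, a list of three; "dr": the turn, a rotation vector about the world's x, y, z in degrees, a list of three. In form: {"jaw": [jaw, ...], "offset": [[x, y, z], ...], "dr": [[ax, ay, az], ...]}. A call has 1 to 8 rows; each row shifts and turns the commanded pose from where the row before left it; what a row does not reach is not made up. A row lasts 1/12 s, in which the tool goes at most 41.7 mm and 7.16 degrees, less where a joint would pass 70% of its speed; a pose out of reach is approached as far as the arm can. A call with a gripper value outside its range is refused whole. The fingers move at their own pace and stop on an object; "squeeze" is the grip in N (left out, the last holds). Time passes only in rows, so rows that do not move let the fingers close. It gives the time, the measured TCP pose, the force and the opening at its end, in the units of the state.
- arm.get_obs(): the state, without advancing time (a new reading comes with each control period).
- arm.grab_frame(name): name is "scene" or "top" or "wrist"; returns a dict with "img" (384x512x3 uint8, red, green, blue), "depth" (384x512 float32, m along the optical axis (not along the pixel's ray), 0 where there is no reading), "camera_matrix" (3x3 intrinsics, pixels), "view" (4x4, takes a point from world to camera coordinates); the wrist camera has in their place "tool_from_camera" (4x4, takes a point from camera to tool coordinates, whose origin is the TCP and whose axes are the tool frame's). Camera axes: x right, y up, looking along -z (the intrinsics and any distortion apply to the point x, -y, -z); pixel columns grow to the right and rows downward; lengths in m; the calibration is good to about 2 mm. The wrist camera is an equidistant fisheye: a pixel r from the principal point sees the ray r / f radians off the axis. A picture is of the moment at which its call begins: read the wrist's pose just before it.
- arm.close_job(): hands the job in, once; it reports no verdict.
The state is a dict: "clock": time; "joints": joint angles; "qvel": joint speeds; "effort": joint torques, N m; "eef_pos": TCP position; "orientation": TCP orientation; "ft_force": force on the tool from outside, world axes, zero at the start; "wrist_torque": the same for the moment, N m; "width": finger opening in m.
Only numpy, scipy, OpenCV 4.12 (cv2) and the standard library are available. Lean on these libraries where they do the work, as an engineer would, in place of code of your own. Each camera call takes 0.05 s, during which the arm holds its last target. There are 200 camera calls.

TASK

Open the child-safe tub of dishwasher tablets: with one fingertip on each, press both orange buttons fully down together and keep them down until the lid has sprung ajar and come to rest. Then let go of the buttons and gently push the lid by its front lip, with the outside of a finger, up and back past upright, so that it stays fully open by itself. Grip and lift nothing, keep the tub where it stands and leave the other things alone.

Things in the scene. Friction and masses are not known exactly. Their poses are not given: they have to be found in the camera images.
- tub: child-safe tub of dishwasher tablets, light grey with a teal lid, 176 (x) x 200 (y) mm, about 1 kg, loose. Origin: centre of its underside; +x points from the button side (near the robot) to the hinge side, y along the buttons. A deck 46 deep, 94 high carries the buttons; each draws back one catch hooked over the lid's lip, so the lid comes free only while BOTH are down
- button_left_top (a point): centre of the top of the left orange button, at (-66, +33, 103) mm in the tub's frame when up. The cap is 26 (x) x 30 (y) mm and stands 9 mm above the deck; the two are 66 mm apart centre to centre, with a gap of 36 mm
- button_right_top (a point): the same for the right orange button, at (-66, -33, 103) mm
- button_left (a joint): travel of the left button, m: 0 up, 0.008 fully down. Spring: 1.3 N at the start, 3.3 N fully down; its catch clears the lid at about 0.006. Let go, it springs up
- button_right (a joint): the same for the right button
- tub_lid (a joint): lid angle, rad: 0 shut and latched. Freed, it springs up within half a second to about 0.77 and rests there on a lifter (lip then some 70 mm above the deck). Beyond, it swings freely: it falls back to there if let go before upright; past about 1.55 it falls open to its stop at 1.85. Pushing its smooth lip takes about 1 N
- lid_hinge (a point): middle of the lid's hinge line, at (82, 0, 84) mm in the tub's frame; the line runs along the tub's y
- lid_lip (a point): middle of the lower front edge of the lid: at lid angle a, 121 cos(a) mm ahead (tub's -x) of the hinge and 121 sin(a) mm above it; shut, 27 mm behind the buttons' centres. The lid is 194 mm wide and 10 mm thick, its lip 4 mm. A finger pushing it should rise with it
- mug: mug, dark grey above and cream below, 80 x 114 x 94 high (mm), loose; origin: centre of its underside. A bystander, to be left alone
- cup: grey tumbler, 74 across, 98 high (mm), loose; origin: centre of its underside. A bystander, to be left alone
- spoon: teaspoon lying on the chopping board, 130 long (mm), loose; origin: centre of its underside. A bystander, to be left alone
- peeler: white-handled vegetable peeler lying flat, 170 long, 18 high (mm), loose; origin: centre of its underside. A bystander, to be left alone
- board: wooden chopping board, 200 x 300 x 22 (mm), loose; origin: centre of its underside. A bystander, to be left alone
- lemon: yellow lemon, 83 long, on the chopping board (mm), loose; origin: centre of its underside. A bystander, to be left alone
- jar: honey jar with a dark lid, 65 across, 86 high (mm), loose; origin: centre of its underside. A bystander, to be left alone
- mill: brown pepper mill, 58 across, 170 high (mm), loose; origin: centre of its underside. A bystander, to be left alone

How it is judged:
On the way, in this order (a step that is already met when the one before it is completed fails the run):
1. both buttons are held down together while the lid springs ajar and stops (value of joint each of button_left, button_right above 0.005 m and value of joint tub_lid above 0.55 rad), for 0.3 s.
2. both buttons are let go, with the lid ajar (value of joint each of button_left, button_right below 0.002 m and value of joint tub_lid above 0.55 rad), for 0.1 s.
3. the lid is pushed back past upright (value of joint tub_lid above 1.6 rad), for 0.1 s.
At the end, for the whole second after the job is handed in: The lid rests fully open (beyond 1.7 rad) and still, both buttons are up again (under 2 mm), and the tub stands flat on the worktop within 30 mm of where it stood (value of joint tub_lid above 1.7 rad and velocity of joint tub_lid between -0.1 and 0.1 rad/s and value of joint each of button_left, button_right below 0.002 m and distance of tub from where it was at the start of the episode below 0.03 m and height (world z) of tub below 0.005 m and angle between tub's own z axis and vertical below 0.05 rad and linear speed of tub below 0.02 m/s); the robot touches nothing.
It fails at once if the tub is lifted or tipped (height (world z) of tub above 0.012 m or angle between tub's own z axis and vertical above 0.12 rad).
It fails at once if the tub is shoved more than 30 mm (distance of tub from where it was at the start of the episode above 0.03 m).
It fails at once if the tub, its lid or its buttons are gripped or leaned on hard (over 35 N) (contact force between the fingers and tub above 35 N).
It fails at once if another thing is moved more than 20 mm (distance of any of mug, cup, spoon, peeler, board, lemon, jar, mill from where it was at the start of the episode above 0.02 m).
It also fails if it takes over 40 s, if anything falls off the work surface, if the arm or the gripper's body presses on something with over 40 N, if the wrist force passes 120 N, or if a joint passes its speed limit or range.

## Working session

There is one attempt and no reset: what is moved stays moved. The work goes in short steps, Python scripts to look and compute and a tool call to move; the robot and the scene stay as the last step left them, time stands still between calls to the robot, and variables do not carry over. Pictures are saved under pics/ and viewed, about 8 in all and at most 12, crops included, and the job is handed in when it is done.

Besides the shell and the picture viewer there is one more tool, called after "Emit:" by a JSON object that holds its "name" and its "arguments". apply_moves: Moves the arm, as the interface text tells. Its arguments: {"type":"object","properties":{"jaw":{"type":"array"},"offset":{"type":"array"},"dr":{"type":"array"},"squeeze":{"type":"number"}},"required":["jaw","offset","dr"]}

```bash
mkdir -p pics; cat > h.py <<'E'
import numpy as np, cv2
from cell import arm
def grab(n,tag):
    f=arm.grab_frame(n); cv2.imwrite(f'pics/{tag}.png',f['img'][:,:,::-1]); np.savez(f'pics/{tag}.npz',**f); return f
def cloud(f):
    d=f['depth'];K=f['camera_matrix'];v,u=np.indices(d.shape)
    p=np.stack([(u-K[0,2])/K[0,0]*d,-(v-K[1,2])/K[1,1]*d,-d,np.ones_like(d)],-1)
    P=(p@np.linalg.inv(f['view']).T)[...,:3]; P[d==0]=np.nan; return P
E
python3 - <<'E'
from h import *
o=arm.get_obs();print(o)
a=grab('scene','s0');b=grab('top','t0')
cv2.imwrite('pics/both.png',np.vstack([a['img'],b['img']])[:,:,::-1][:, :] if 0 else cv2.resize(np.hstack([a['img'],b['img']])[:,:,::-1],(800,300)))
cv2.imwrite('pics/t0b.png',cv2.resize(b['img'][:,:,::-1],(800,600)))
for n,f in(('s',a),('t',b)):
    P=cloud(f);h=cv2.cvtColor(f['img'],cv2.COLOR_RGB2HSV)
    m=((h[...,0]>5)&(h[...,0]<18)&(h[...,1]>180)&(h[...,2]>150)).astype(np.uint8)
    k,l,s,c=cv2.connectedComponentsWithStats(m)
    for i in range(1,k):
        if s[i,4]>15: print(n,s[i],c[i],np.nanmedian(P[l==i],0))
E
```

```text
{'clock': 0.0, 'joints': array([-8.65882178e-01,  3.59413207e-01,  1.10678325e-02, -3.37961143e-04,
       -1.22410488e+00, -2.88085842e-01]), 'qvel': array([ 1.01968596e-03, -2.47867573e-04,  1.82370777e-04, -1.10862178e-03,
        4.24707829e-06,  2.88106214e-04]), 'effort': array([-4.59095936e-04, -5.83320487e+01,  2.93413907e+01,  6.93664268e+00,
       -6.04344168e-03, -2.64633644e-05]), 'eef_pos': array([ 0.27307352, -0.61682082,  0.25535273]), 'orientation': array([-0.59208353,  0.38548551,  0.59314055,  0.38603407]), 'ft_force': array([-0.27335097, -0.67660344, -0.47151651]), 'wrist_torque': array([0.00301376, 0.00966718, 0.02353542]), 'width': 0.08524519734345677}
t [464   0  14  57 442] [470.15158371  31.9321267 ] [ 1.6482876  -1.58647539 -0.91538116]
t [333   7   5   9  19] [334.78947368  10.73684211] [ 1.80262079 -0.67044281 -0.91527121]
t [347  11  10  13  72] [350.44444444  19.11111111] [ 1.73693296 -0.77365124 -0.91662777]
t [406  13   9  24  96] [410.55208333  24.98958333] [ 1.70282955 -1.18536898 -0.9156371 ]
t [307  23  19  20 222] [316.64864865  33.74774775] [ 1.6
[... 2102 characters left out ...]

t [330 110   5  16  46] [331.76086957 117.86956522] [ 1.05476077 -0.63775542 -0.91578479]
t [415 111   3  13  24] [416.375      116.54166667] [ 1.06714889 -1.19572276 -0.91096193]
t [452 110   4   9  17] [453.82352941 113.23529412] [ 1.09286822 -1.44625538 -0.91312449]
t [308 127  19   8  94] [317.54255319 130.72340426] [ 0.96738636 -0.54429065 -0.91525795]
t [330 128  17   7  97] [337.78350515 131.04123711] [ 0.96652816 -0.67675631 -0.91518515]
t [360 128   9   7  37] [363.45945946 131.83783784] [ 0.96280896 -0.84491196 -0.91997656]
t [212 197   8   7  55] [215.56363636 200.05454545] [0.44368181 0.02087388 0.10123921]
t [193 198   8   8  58] [196.5 201.5] [0.43796778 0.08916013 0.10129544]
```

View pics/t0b.png

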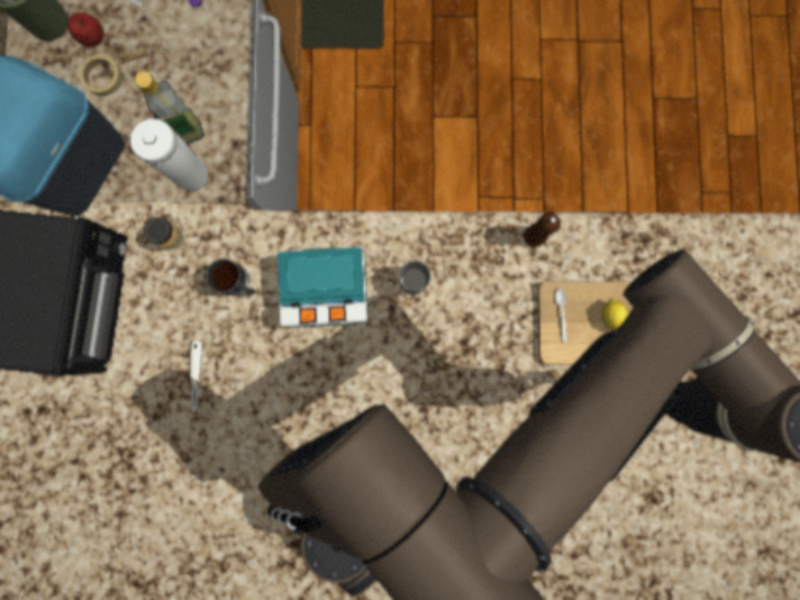

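View pics/s0.png

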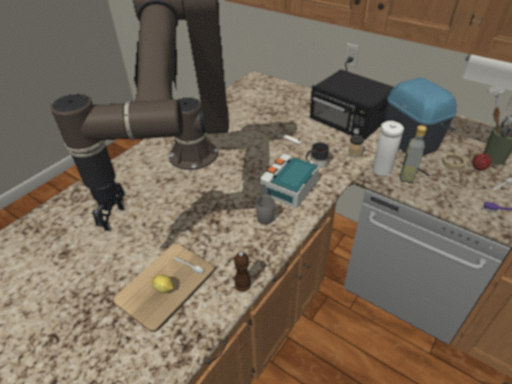

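The top view shows the tub with its lid at about (320,275) and the buttons at (308,315) and (337,313). The scene view agrees. The mug is to the tub's left and the cup to its right. Next I work out the turn to the tub's yaw.

```bash
python3 - <<'E'
from h import *
from scipy.spatial.transform import Rotation as R
q=arm.get_obs()['orientation'];M=R.from_quat(q).as_matrix();print(M.round(3))
f=np.load('pics/t0.npz');P=cloud(f);h=cv2.cvtColor(f['img'],cv2.COLOR_RGB2HSV)
m=(h[...,0]>80)&(h[...,0]<98)&(h[...,1]>120)&(P[...,2]>.07)&(P[...,2]<.13)
p=P[m];print(p.shape,np.median(p,0),cv2.minAreaRect(p[:,:2].astype(np.float32)*1000))
z=M[:,2];print('tool z yaw',np.degrees(np.arctan2(z[1],z[0])))
E
```

```text
[[-0.001 -0.914 -0.405]
 [ 0.001 -0.405  0.914]
 [-1.     0.     0.001]]
(1698, 3) [0.52679847 0.06159446 0.09264845] ((529.26953125, 62.09870529174805), (119.38372039794922, 186.7309112548828), 3.5599658489227295)
tool z yaw 113.8760717535107
```

Emit:
{"name": "apply_moves", "arguments": {"jaw": [52, 52, 52, 52, 52, 52, 52, 52], "offset": [[16, 35, 0], [16, 35, 0], [16, 35, 0], [16, 35, 0], [16, 35, 0], [16, 35, 0], [16, 35, 0], [16, 35, 0]], "dr": [[0, 0, -2.5], [0, 0, -2.5], [0, 0, -2.5], [0, 0, -2.5], [0, 0, -2.5], [0, 0, -2.5], [0, 0, -2.5], [0, 0, -2.5]]}}

```text
clock: 0.77
eef_pos: [0.4014, -0.3354, 0.2561]
orientation: [-0.516, 0.483, 0.516, 0.483]
ft_force: [0.9, -1.2, -1.8]
width: 0.0522
```

Emit:
{"name": "apply_moves", "arguments": {"jaw": [52, 52, 52, 52, 52, 52, 52, 52], "offset": [[4, 35, 0], [4, 35, 0], [4, 35, 0], [4, 35, 0], [4, 35, 0], [4, 35, 0], [4, 35, 0], [4, 35, 0]], "dr": [[0, 0, 0], [0, 0, 0], [0, 0, 0], [0, 0, 0], [0, 0, 0], [0, 0, 0], [0, 0, 0], [0, 0, 0]]}}

```text
clock: 1.43
eef_pos: [0.4328, -0.0555, 0.2563]
orientation: [-0.517, 0.483, 0.517, 0.483]
ft_force: [1.3, -1.2, -0.5]
width: 0.0521
```

Emit:
{"name": "apply_moves", "arguments": {"jaw": [52, 52, 52, 52, 52], "offset": [[1, 28, 0], [1, 28, 0], [1, 28, 0], [0, 26, 0], [0, 0, 0]], "dr": [[0, 0, 0], [0, 0, 0], [0, 0, 0], [0, 0, 0], [0, 0, 0]]}}

```text
clock: 1.85
eef_pos: [0.4364, 0.056, 0.2562]
orientation: [-0.517, 0.482, 0.517, 0.482]
ft_force: [0.3, 0.3, -0.0]
width: 0.0522
```

```bash
cat >> h.py <<'E'
from scipy.spatial.transform import Rotation as R
def wcloud(o,f):
    d=f['depth'];K=f['camera_matrix'];v,u=np.indices(d.shape)
    a=(u-K[0,2])/K[0,0];b=(v-K[1,2])/K[1,1];t=np.hypot(a,b);s=np.tan(t)/np.maximum(t,1e-9)
    p=np.stack([a*s*d,-b*s*d,-d,np.ones_like(d)],-1)@f['tool_from_camera'].T
    P=p[...,:3]@R.from_quat(o['orientation']).as_matrix().T+o['eef_pos'];P[d==0]=np.nan;return P
def look(tag):
    o=arm.get_obs();f=grab('wrist',tag);return o,f,wcloud(o,f)
E
python3 - <<'E'
from h import *
o,f,P=look('w1');print(o['eef_pos'],o['ft_force'])
h=cv2.cvtColor(f['img'],cv2.COLOR_RGB2HSV)
m=((h[...,0]>3)&(h[...,0]<18)&(h[...,1]>180)&(h[...,2]>130)).astype(np.uint8)
k,l,s,c=cv2.connectedComponentsWithStats(m)
for i in range(1,k):
    if s[i,4]>60: print(s[i],c[i].round(1),np.nanmedian(P[l==i],0).round(4),np.nanmean(P[(l==i)&(abs(P[...,2]-.103)<.006)],0).round(4))
E
```

```text
[0.4363606  0.05595033 0.25622059] [ 0.30248472  0.28688952 -0.04035004]
[209 175  31  26 782] [224.3 187.4] [0.4451 0.0219 0.1035] [0.4452 0.022  0.1034]
[278 175  31  26 796] [292.9 187.5] [0.4407 0.087  0.1034] [0.4408 0.0873 0.1033]
[   0  277   69  101 3216] [ 24.2 317.7] [ 1.8044 -1.6628 -0.912 ] [nan nan nan]
[140 321  21  37 513] [149.9 338.5] [ 1.7523 -0.5337 -0.9127] [nan nan nan]
[113 339  30  36 415] [128.9 357.9] [ 1.9854 -0.7137 -0.9121] [nan nan nan]
[  9 374  22  10 123] [ 20.9 379.8] [ 2.934  -2.2114 -0.9099] [nan nan nan]<stdin>:7: RuntimeWarning: Mean of empty slice
```

View pics/w1.png

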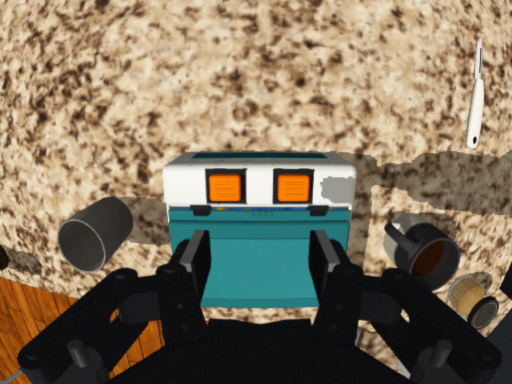

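The wrist view shows both buttons at (224,187) and (293,187). They measure 65.4 mm apart with tops at z 0.1034 (66 and 0.103 expected), and their yaw of 3.9° matches the tool. I'll centre and descend.

Emit:
{"name": "apply_moves", "arguments": {"jaw": [52, 52, 52, 52, 52, 52, 52], "offset": [[4.5, -1.5, -20], [0, 0, -25], [0, 0, -25], [0, 0, -25], [0, 0, -17], [0, 0, -8], [0, 0, 0]], "dr": [[0, 0, 0], [0, 0, 0], [0, 0, 0], [0, 0, 0], [0, 0, 0], [0, 0, 0], [0, 0, 0]]}}

```text
clock: 2.48
eef_pos: [0.4396, 0.0502, 0.1347]
orientation: [-0.516, 0.484, 0.517, 0.482]
ft_force: [-0.3, 0.2, 0.8]
width: 0.0519
```

```bash
python3 - <<'E'
from h import *
o,f,P=look('w2');print(o['eef_pos'],o['ft_force'])
cv2.imwrite('pics/w2c.png',cv2.resize(f['img'][120:384,100:420,::-1],(720,594)))
E
```

```text
[0.43964459 0.0501525  0.13471499] [-0.28246     0.18072962  0.83003414]
```

View pics/w2c.png

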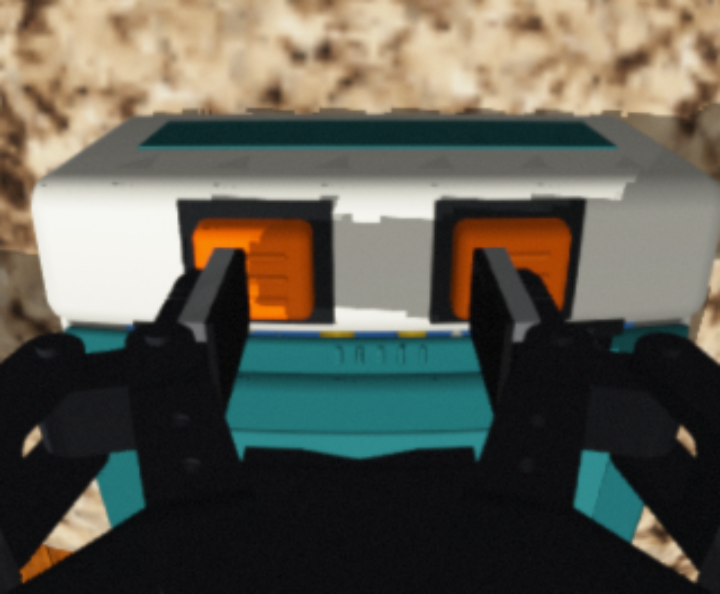

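The close view shows both tips over the buttons but shifted a few mm to −y, which agrees with the measured TCP y of 0.050. I'll correct that and press in small steps.

Emit:
{"name": "apply_moves", "arguments": {"jaw": [56, 56, 56], "offset": [[1.5, 4.3, 0], [0, 0, 0], [0, 0, 0]], "dr": [[0, 0, 0], [0, 0, 0], [0, 0, 0]]}}

```text
clock: 2.78
eef_pos: [0.443, 0.0561, 0.1374]
orientation: [0.517, -0.482, -0.516, -0.483]
ft_force: [0.3, -0.9, 0.3]
width: 0.0559
```

Emit:
{"name": "apply_moves", "arguments": {"jaw": [56, 56, 56], "offset": [[0, 0, -5], [0, 0, -4], [0, 0, 0]], "dr": [[0, 0, 0], [0, 0, 0], [0, 0, 0]]}}

```text
clock: 3.03
eef_pos: [0.4417, 0.0554, 0.1266]
orientation: [-0.516, 0.483, 0.517, 0.483]
ft_force: [-0.5, -0.0, -0.1]
width: 0.056
```

Emit:
{"name": "apply_moves", "arguments": {"jaw": [56, 56, 56], "offset": [[0, 0, -2], [0, 0, -2], [0, 0, 0]], "dr": [[0, 0, 0], [0, 0, 0], [0, 0, 0]]}}

```text
clock: 3.28
eef_pos: [0.4423, 0.0556, 0.1231]
orientation: [0.517, -0.483, -0.517, -0.483]
ft_force: [-1.3, -0.3, 2.4]
width: 0.056
```

Emit:
{"name": "apply_moves", "arguments": {"jaw": [56, 56, 56, 56], "offset": [[0, 0, -3], [0, 0, -3], [0, 0, -1], [0, 0, 0]], "dr": [[0, 0, 0], [0, 0, 0], [0, 0, 0], [0, 0, 0]]}}

```text
clock: 3.62
eef_pos: [0.4424, 0.0556, 0.1162]
orientation: [0.517, -0.483, -0.517, -0.483]
ft_force: [-2.2, -0.3, 5.7]
width: 0.0561
```

Emit:
{"name": "apply_moves", "arguments": {"jaw": [56, 56, 56], "offset": [[0, 0, -1], [0, 0, 0], [0, 0, 0]], "dr": [[0, 0, 0], [0, 0, 0], [0, 0, 0]]}}

```text
clock: 3.87
eef_pos: [0.4424, 0.0556, 0.1158]
orientation: [0.517, -0.483, -0.517, -0.483]
ft_force: [-2.7, -0.8, 10.8]
width: 0.0566
```

The force passed 6.6 N, so the buttons have bottomed out. I'll hold them and check the lid.

Emit:
{"name": "apply_moves", "arguments": {"jaw": [56, 56, 56, 56, 56, 56, 56, 56], "offset": [[0, 0, 0], [0, 0, 0], [0, 0, 0], [0, 0, 0], [0, 0, 0], [0, 0, 0], [0, 0, 0], [0, 0, 0]], "dr": [[0, 0, 0], [0, 0, 0], [0, 0, 0], [0, 0, 0], [0, 0, 0], [0, 0, 0], [0, 0, 0], [0, 0, 0]]}}

```text
clock: 4.53
eef_pos: [0.4424, 0.0556, 0.1158]
orientation: [0.517, -0.483, -0.517, -0.483]
ft_force: [-2.7, 0.5, 9.2]
width: 0.0557
```

```bash
python3 - <<'E'
from h import *
a=grab('scene','s3');b=grab('wrist','w3');o=arm.get_obs();print(o['clock'],o['eef_pos'],o['ft_force'])
cv2.imwrite('pics/c3.png',np.hstack([cv2.resize(a['img'][120:240,220:360],(400,343)),cv2.resize(b['img'],(400,343))])[:,:,::-1])
E
```

```text
4.6333 [0.44241876 0.05561215 0.1157993 ] [-3.39008003  0.29936804 10.01885152]
```

View pics/c3.png

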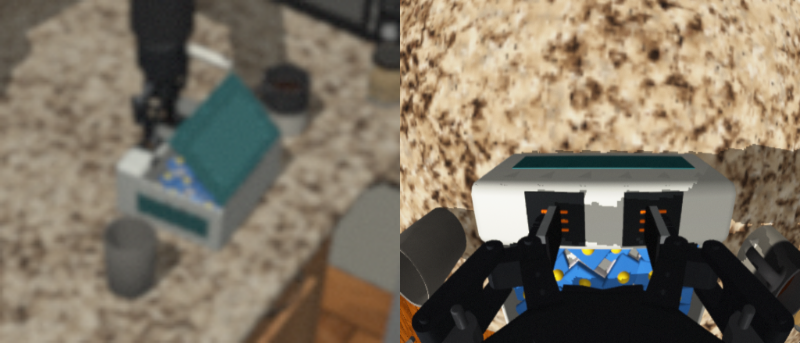

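The lid is ajar in the scene crop, and the wrist crop shows both caps flush with the tips on them. Now I release, backing up and away from the lid.

Emit:
{"name": "apply_moves", "arguments": {"jaw": [56, 56, 56, 56, 30, 0, 0, 0], "offset": [[0, 0, 4], [-2, 0, 8], [-4, 0, 12], [-5, 0, 15], [0, 0, 15], [0, 0, 15], [0, 0, 10], [0, 0, 0]], "dr": [[0, 0, 0], [0, 0, 0], [0, 0, 0], [0, 0, 0], [0, 0, 0], [0, 0, 0], [0, 0, 0], [0, 0, 0]]}}

```text
clock: 5.3
eef_pos: [0.432, 0.0561, 0.1964]
orientation: [0.517, -0.481, -0.516, -0.484]
ft_force: [-1.0, 0.6, 0.7]
width: 0.0078
```

```bash
python3 - <<'E'
from h import *
o,w,P=look('w4');print(o['clock'],o['eef_pos'],o['ft_force'],o['width'])
a=grab('scene','s4');b=grab('top','t4')
for n,f,Q in(('w',w,P),('s',a,cloud(a)),('t',b,cloud(b))):
    h=cv2.cvtColor(f['img'],cv2.COLOR_RGB2HSV)
    with np.errstate(invalid='ignore'):
        m=(h[...,0]>78)&(h[...,0]<100)&(h[...,1]>80)&(Q[...,2]>.085)&(Q[...,0]<.65)&(Q[...,0]>.43)&(abs(Q[...,1]-.06)<.12)
    q=Q[m]
    if len(q)<20: print(n,len(q));continue
    i=q[:,2]>np.percentile(q[:,2],97);c=np.polyfit(q[:,0],q[:,2],1);print(n,len(q),q[i].mean(0).round(4),q.min(0),q.max(0),'angle',np.arctan(c[0]))
    h2=(h[...,0]>3)&(h[...,0]<18)&(h[...,1]>180)&(abs(Q[...,2]-.1)<.02)&(abs(Q[...,0]-.44)<.05)
    if h2.sum():print('  orange',h2.sum(),np.median(Q[h2],0))
cv2.imwrite('pics/c4.png',np.hstack([cv2.resize(a['img'][120:240,220:360],(400,343)),cv2.resize(w['img'],(400,343))])[:,:,::-1])
E
```

```text
5.3 [0.43203892 0.05605708 0.19640328] [-0.95262802  0.55046248  0.68568716] 0.007795815718723677
w 3
s 894 [0.518  0.0382 0.1702] [ 0.50685193 -0.03563541  0.08894792] [0.60291353 0.15869711 0.17496998] angle -0.7368567862752025
  orange 1 [0.45817022 0.01280672 0.10597467]
t 939 [0.5083 0.0211 0.1694] [ 0.50245488 -0.03549736  0.08531418] [0.59590797 0.15941045 0.17274823] angle -0.7552768290108789
```

View pics/c4.png

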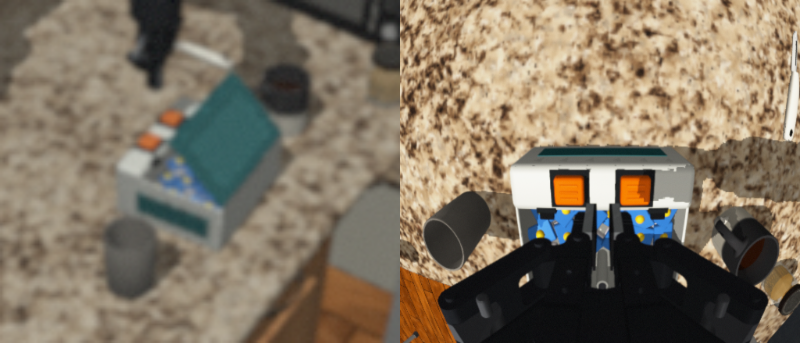

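The buttons are up and the lid is ajar, at about 0.75 rad by both cameras with the lip near x 0.503, z 0.17 (0.504 and 0.168 expected). The shut fingers stand in front of it. I approach to 8 mm short of the lip with the tips 12 mm below it.

Emit:
{"name": "apply_moves", "arguments": {"jaw": [0, 0, 0, 0, 0, 0], "offset": [[0, 0, -8], [10, 0.5, -7], [15, 1, 0], [15, 1, 0], [13, 0.5, 0], [0, 0, 0]], "dr": [[0, 0, 0], [0, 0, 0], [0, 0, 0], [0, 0, 0], [0, 0, 0], [0, 0, 0]]}}

```text
clock: 5.95
eef_pos: [0.4856, 0.0587, 0.1775]
orientation: [-0.516, 0.484, 0.517, 0.482]
ft_force: [0.2, 0.6, 0.5]
width: 0.0003
```

```bash
python3 - <<'E'
from h import *
o=arm.get_obs();a=grab('scene','s5');print(o['eef_pos'],o['ft_force'],o['width'])
cv2.imwrite('pics/c5.png',cv2.resize(a['img'][120:220,220:360,::-1],(700,500)))
E
```

```text
[0.48561841 0.05866418 0.17754058] [0.18746316 0.60558714 0.52486181] 0.0003168471416620197
```

View pics/c5.png

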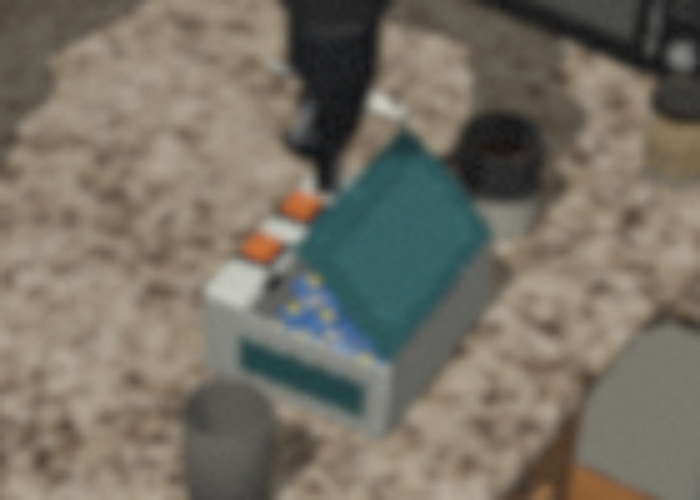

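The finger stands just in front of the lip, and the buttons are still up. Now I push, rising with the lip.

Emit:
{"name": "apply_moves", "arguments": {"jaw": [0, 0, 0, 0, 0, 0], "offset": [[5, 0.3, 2], [5, 0.3, 4], [5, 0.3, 4], [5, 0.3, 4], [5, 0.3, 4], [4, 0.3, 3]], "dr": [[0, 0, 0], [0, 0, 0], [0, 0, 0], [0, 0, 0], [0, 0, 0], [0, 0, 0]]}}

```text
clock: 6.5
eef_pos: [0.514, 0.0606, 0.2012]
orientation: [0.517, -0.482, -0.517, -0.483]
ft_force: [-0.3, -0.5, -0.5]
width: -0.0001
```

Emit:
{"name": "apply_moves", "arguments": {"jaw": [0, 0, 0, 0, 0], "offset": [[5, 0.3, 3], [5, 0.3, 3], [5, 0.3, 2], [5, 0.3, 2], [0, 0, 0]], "dr": [[0, 0, 0], [0, 0, 0], [0, 0, 0], [0, 0, 0], [0, 0, 0]]}}

```text
clock: 6.92
eef_pos: [0.5344, 0.0618, 0.2106]
orientation: [0.517, -0.483, -0.516, -0.483]
ft_force: [-0.3, 0.4, 0.4]
width: 0.0
```

```bash
cat > chk.py <<'E'
import sys
from h import *
t=sys.argv[1];o=arm.get_obs();print(o['clock'],o['eef_pos'],o['ft_force'])
a=grab('scene','s'+t);Q=cloud(a);h=cv2.cvtColor(a['img'],cv2.COLOR_RGB2HSV)
with np.errstate(invalid='ignore'):
    m=(h[...,0]>78)&(h[...,0]<100)&(h[...,1]>80)&(Q[...,2]>.095)&(Q[...,0]<.75)&(Q[...,0]>.43)&(abs(Q[...,1]-.06)<.12)
q=Q[m];print(len(q),q.min(0).round(3),q.max(0).round(3))
c=q-q.mean(0);n=np.linalg.svd(c,full_matrices=False)[2][2];print('normal',n.round(3),'angle',np.pi/2-np.arctan2(*(-n[[2,0]]*np.sign(n[2])) [::-1]) if 0 else np.arccos(abs(n[2])))
cv2.imwrite(f'pics/c{t}.png',cv2.resize(a['img'][110:230,220:360,::-1],(560,480)))
E
python3 chk.py 6
```

```text
6.9167 [0.53438587 0.06177347 0.21061569] [-0.33695378  0.43395571  0.35040538]
710 [ 0.549 -0.035  0.095] [0.605 0.159 0.198]
normal [-0.915 -0.053 -0.399] angle 1.1604835336892054
```

The lid follows the finger (1.16 rad measured, 1.18 expected). I continue past upright.

Emit:
{"name": "apply_moves", "arguments": {"jaw": [0, 0, 0, 0, 0, 0], "offset": [[5, 0.3, 2], [5, 0.3, 1.5], [5, 0.3, 1.5], [5, 0.3, 1], [5, 0.3, 1], [5, 0.3, 0]], "dr": [[0, 0, 0], [0, 0, 0], [0, 0, 0], [0, 0, 0], [0, 0, 0], [0, 0, 0]]}}

```text
clock: 7.47
eef_pos: [0.5639, 0.0635, 0.2175]
orientation: [0.517, -0.483, -0.517, -0.483]
ft_force: [0.4, -0.1, 0.6]
width: -0.0001
```

Emit:
{"name": "apply_moves", "arguments": {"jaw": [0, 0, 0, 0, 0, 0, 0], "offset": [[5, 0.3, 0], [5, 0.3, 0], [5, 0.3, 0], [5, 0.3, 0], [5, 0.3, 0], [5, 0.3, 0], [0, 0, 0]], "dr": [[0, 0, 0], [0, 0, 0], [0, 0, 0], [0, 0, 0], [0, 0, 0], [0, 0, 0], [0, 0, 0]]}}

```text
clock: 8.05
eef_pos: [0.5941, 0.0652, 0.2171]
orientation: [0.517, -0.483, -0.517, -0.483]
ft_force: [-0.4, 0.3, -0.0]
width: -0.0
```

```bash
python3 chk.py 7
```

```text
8.05 [0.59411468 0.06523821 0.21706651] [-0.40155506  0.29148194 -0.00938217]
259 [ 0.605 -0.032  0.098] [0.626 0.158 0.209]
normal [ 0.992  0.063 -0.107] angle 1.4633801514367908
```

View pics/c7.png

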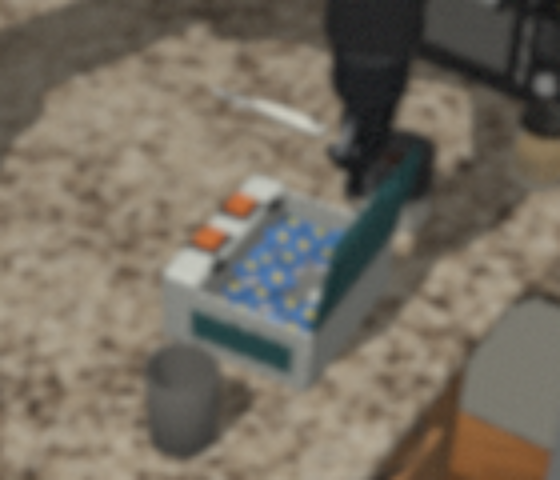

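The picture shows the lid just past upright (about 1.68 rad). I give it a small further push, then back off upward and away.

Emit:
{"name": "apply_moves", "arguments": {"jaw": [0, 0, 0, 0, 0, 0, 0, 0], "offset": [[4, 0.2, 0], [4, 0.2, 0], [0, 0, 0], [0, 0, 0], [-10, 0, 0], [-15, 0, 10], [-20, 0, 20], [-20, 0, 20]], "dr": [[0, 0, 0], [0, 0, 0], [0, 0, 0], [0, 0, 0], [0, 0, 0], [0, 0, 0], [0, 0, 0], [0, 0, 0]]}}

```text
clock: 8.77
eef_pos: [0.5345, 0.0652, 0.2668]
orientation: [-0.516, 0.484, 0.517, 0.482]
ft_force: [0.4, 1.1, 0.8]
width: 0.0
```

Emit:
{"name": "apply_moves", "arguments": {"jaw": [0, 0, 0, 0, 0, 0], "offset": [[-20, 0, 20], [-20, 0, 10], [0, 0, 0], [0, 0, 0], [0, 0, 0], [0, 0, 0]], "dr": [[0, 0, 0], [0, 0, 0], [0, 0, 0], [0, 0, 0], [0, 0, 0], [0, 0, 0]]}}

```text
clock: 9.27
eef_pos: [0.4961, 0.0655, 0.2966]
orientation: [-0.516, 0.483, 0.517, 0.482]
ft_force: [0.6, 0.3, -0.6]
width: -0.0002
```

```bash
python3 chk.py 8; python3 - <<'E'
from h import *
o,f,P=look('w8');h=cv2.cvtColor(f['img'],cv2.COLOR_RGB2HSV)
m=((h[...,0]>3)&(h[...,0]<18)&(h[...,1]>180)&(h[...,2]>130)).astype(np.uint8)
k,l,s,c=cv2.connectedComponentsWithStats(m)
for i in range(1,k):
    p=np.nanmedian(P[l==i],0)
    if s[i,4]>60 and abs(p[2]-.1)<.03: print(s[i],p.round(4))
E
```

```text
9.2667 [0.49613546 0.06553092 0.29664205] [ 0.57713274  0.26187142 -0.63965492]
162 [ 0.612 -0.032  0.107] [0.638 0.155 0.203]
normal [ 0.979  0.056 -0.198] angle 1.3713442760350332
[209 111  28  24 646] [0.4461 0.0227 0.1035]
[271 111  29  24 689] [0.4417 0.0873 0.1034]
```

View pics/c8.png

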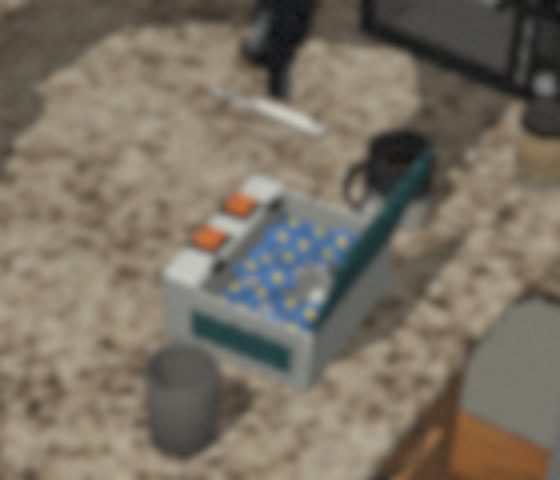

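The lid leans well back and the buttons are up. The tub has moved less than 1 mm. I check that the lid is still, then hand in.

Emit:
{"name": "apply_moves", "arguments": {"jaw": [0, 0, 0, 0, 0, 0], "offset": [[0, 0, 0], [0, 0, 0], [0, 0, 0], [0, 0, 0], [0, 0, 0], [0, 0, 0]], "dr": [[0, 0, 0], [0, 0, 0], [0, 0, 0], [0, 0, 0], [0, 0, 0], [0, 0, 0]]}}

```text
clock: 9.87
eef_pos: [0.4963, 0.0656, 0.2973]
orientation: [-0.517, 0.483, 0.517, 0.483]
ft_force: [-0.1, -0.5, -0.2]
width: -0.0001
```

```bash
python3 chk.py 9; python3 - <<'E'
from h import *
a=np.load('pics/s8.npz')['img'].astype(int);b=np.load('pics/s9.npz')['img'].astype(int)
d=abs(a-b).max(2)[130:230,250:340];print('diff',d.max(),d.mean())
f=grab('top','t9');Q=cloud(f);h=cv2.cvtColor(f['img'],cv2.COLOR_RGB2HSV)
with np.errstate(invalid='ignore'):
    m=(h[...,0]>78)&(h[...,0]<100)&(h[...,1]>80)&(Q[...,2]>.1)&(abs(Q[...,0]-.6)<.1)&(abs(Q[...,1]-.06)<.12)
q=Q[m];print(len(q),q.min(0),q.max(0))
if len(q)>20: i=q[:,2]>.17;print('lid top angle', np.arctan2(q[i][:,2].mean()-.084,.591-q[i][:,0].mean()))
E
```

```text
9.8667 [0.49626484 0.06558811 0.29728823] [-0.09973608 -0.45415333 -0.21219954]
160 [ 0.612 -0.032  0.111] [0.637 0.155 0.203]
normal [ 0.978  0.059 -0.202] angle 1.3675373941140294
diff 18 2.0854444444444447
480 [ 0.51693192 -0.02637526  0.10022749] [0.62876177 0.08923816 0.4698028 ]
lid top angle 1.8383284905099562
```

```bash
python3 -c "
from cell import arm
print(arm.close_job())"
```

```text
the job is handed in; nothing more can be done
None
```

The tub is open and I have handed the job in; no verdict is reported. I pressed both orange buttons down together to their stops (about 10 N at the wrist) for just under a second, until the lid sprang ajar. Then I let go and pushed the lip up and back past upright with the closed fingers, and moved the arm clear.

Last checks, with about 10 s used of the 40 s allowed:
- **Lid:** it rests leaning back and did not change between two pictures 0.6 s apart. Its angle reads about 1.77 rad by plane fit from the scene camera. The top camera reads about 1.84, but that figure is less reliable because the mask picked up part of the arm. Both are above the required 1.7, and the stop is at 1.85.
- **Buttons:** both are up, with their tops at z 0.1035 m.
- **Tub:** it moved about 1 mm at most, judged by the button positions.
- **Robot:** it touches nothing, and the wrist force is near zero.
- **Bystanders:** the mug, cup and peeler look undisturbed in the pictures. I did not measure any bystander again, but the arm passed well above or clear of them all.

Before pressing, the tool had drifted 4 mm sideways on the way down. I saw it in the wrist picture and corrected it.

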